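Ready the studio's paint scale

ROBOT

A 7-joint arm with a two-finger parallel gripper is mounted at the origin on the work surface. World frame = base frame: x ahead of the robot, y to its left, z up, the work surface at z = 0. Lengths are in m, angles in rad, forces in N, time in s.
With the tool pointing down it reaches from about 0.4 to 0.85 m from the base axis. Payload 10.4 kg.
Tool frame: the origin (TCP) lies midway between the tips of the shut fingers; the grasp point (between the pads) lies 19 mm behind it; z points along the fingers, y is the line along which they close (so a half turn about z gives the same grasp; the last joint's range is limited). The gripper opens to 87 mm and grips with 3 to 60 N. Pads are 19 mm wide; open, the fingers measure 117 mm over their backs; the gripper's body (75 mm by 190 mm) begins 51 mm behind the grasp point.
Start: joints at [1.306, 0.332, -0.065, 1.46, 0.022, 1.35, -0.088], TCP at [0.15, -0.607, 0.223] pointing down, gripper open.
Joint ranges: [-2.6, 2.6], [-0.5, 2.12], [-1.47, 1.34], [0.16, 2.42], [-1.27, 4.41], [0.06, 2.06], [-2.6, 2.6]. Speed limits (rad/s): [2.22, 2.22, 2.79, 2.79, 3.14, 3.14, 3.14].

INTERFACE

Orientations are given as a unit quaternion [x, y, z, w].
In Python, from bench import sensors, eyes, order gives the robot as it stands.
- The arm moves only by the tool arm_command, never from a script. Its argument "steps" is a list of rows, each an object with "rot": the turn, a rotation vector about the world's x, y, z in degrees, a list of three; "slide": the shift along the world's x, y, z in m, a list of three; "grip": the opening, from 0 (shut) to 1 (fully open). A call has exactly 8 rows; each row shifts and turns the commanded pose from where the row before left it; what a row does not reach is not made up. A row lasts 1/8 s, in which the tool goes at most 62.5 mm and 10.7 degrees, less where a joint would pass 70% of its speed; a pose out of reach is approached as far as the arm can. A call with a gripper value outside its range is refused whole. The fingers move at their own pace and stop on an object; "newtons" is the grip in N (left out, the last holds). Time passes only in rows, so rows that do not move let the fingers close, or fill a call up. It gives the time, the measured TCP pose, the force, the opening and the grip force at its end, in the units of the state.
- sensors.read_state(): the state, without advancing time (a new reading comes with each control period).
- eyes.camera(name): name is "side" or "top" or "wrist"; returns a dict with "pixels" (384x512x3 uint8, red, green, blue), "intrinsics" (3x3 intrinsics, pixels), "pose" (4x4, takes a point from camera to world coordinates). Camera axes: x right, y down, z forward; pixel columns grow to the right and rows downward; lengths in m; the calibration is good to about 2 mm. A picture is of the moment at which its call begins. There is no depth.
- order.close_job(): hands the job in; it is judged then, once.
Trained networks look in a picture, given as the dict that the camera call returned (one of the last four; its "shot" number tells which), for a name from the list of things; names that differ only in an ending like _2 or _b are one class to them, and where a whole thing is asked for, a point or a joint stands for the part that bears it (a point fixed in the world has none). Each returns a list of dicts, best first, with "conf" (0 to 1); they miss things now and then, are a little off and sometimes report something else, mostly with a low value. They report only what shows in the picture. A call takes as long as a camera call. They do not tell look-alikes from the thing itself.
- eyes.look_for(name, picture): "bbox" ([left, top, right, bottom] in pixels, round what is visible of it).
The state is a dict: "time": time; "joint_positions": joint angles; "joint_vel": joint speeds; "joint_torque": joint torques, N m; "ee_pos": TCP position; "eef_rot": TCP orientation; "ft_force": force on the tool from outside, world axes, zero at the start; "torque": the same for the moment, N m; "width": finger opening in m; "grip_force": force on a finger pad.
Only numpy, scipy, OpenCV 4.12 (cv2) and the standard library are available. Lean on these libraries where they do the work, as an engineer would, in place of code of your own. Each camera call takes 0.05 s, during which the arm holds its last target. There are 200 camera calls.

TASK

The paint-mixing scale has gone to sleep with the empty mixing cup standing on its pan. Get it ready to weigh: with the fingertips press the round wake key, then the square unit key next to it, then the long tare key, lightly, one at a time, letting each key come right back up before the next. Leave the print key (the other square key) unpressed, keep off the pan and the cup, leave the other things as they lie, and finish clear of the scale.

Things in the scene. Friction and masses are not known exactly. Their poses are not given: they have to be found in the camera images.
- scale: grey bench scale, 290 deep (x) x 250 wide (y) mm, fixed. Origin under its middle at table height; x from the key side to the back, y to the left seen from the key side, z up. Its front 90 mm is a black console, rising from 39 to 58 mm at 12 degrees: display above, below it a row of four white keys 119 mm in front of the origin, tops about 53 mm high; from the left round, square, square, long bar
- pan: flat stainless steel weighing pan, 196 (x) x 244 (y) mm, top 70 mm above the table, covering the scale from 51 mm in front of the scale's origin to 145 mm behind it. Body origin and axes coincide with the scale's
- wake_key_top (a point): round white key, 22 mm diameter, leftmost of the row (88 mm left of the scale's middle). Centre of the cap's flat top, moves with it; z points out square to the cap (12 degrees off vertical, towards the scale's front), y along the row to the left. The cap stands 9 mm above the console when up, 3 mm when fully down; gaps between caps are 27 mm or more
- unit_key_top (a point): square white key, 20 x 20 mm, second from the left (36 mm left of the middle). Centre of the cap's flat top, moves with it; z points out square to the cap (12 degrees off vertical, towards the scale's front), y along the row to the left. The cap stands 9 mm above the console when up, 3 mm when fully down; gaps between caps are 27 mm or more
- print_key_top (a point): square white key, 20 x 20 mm, third from the left (14 mm right of the middle). Centre of the cap's flat top, moves with it; z points out square to the cap (12 degrees off vertical, towards the scale's front), y along the row to the left. The cap stands 9 mm above the console when up, 3 mm when fully down; gaps between caps are 27 mm or more
- tare_key_top (a point): long white key, 46 mm along the row x 20 mm, rightmost (74 mm right of the middle). Centre of the cap's flat top, moves with it; z points out square to the cap (12 degrees off vertical, towards the scale's front), y along the row to the left. The cap stands 9 mm above the console when up, 3 mm when fully down; gaps between caps are 27 mm or more
- wake_key (a joint): travel of the wake key along its own axis: 0 up, 0.006 m fully down; it registers beyond 0.002. Sprung: about 1 N to start, 3.5 N at 0.002, 8 N fully down, then a hard stop; comes back up by itself
- unit_key (a joint): travel of the unit key along its own axis: 0 up, 0.006 m fully down; it registers beyond 0.002. Sprung: about 1 N to start, 3.5 N at 0.002, 8 N fully down, then a hard stop; comes back up by itself
- print_key (a joint): travel of the print key along its own axis: 0 up, 0.006 m fully down; it registers beyond 0.002. Sprung: about 1 N to start, 3.5 N at 0.002, 8 N fully down, then a hard stop; comes back up by itself
- tare_key (a joint): travel of the tare key along its own axis: 0 up, 0.006 m fully down; it registers beyond 0.002. Sprung: about 1 N to start, 3.5 N at 0.002, 8 N fully down, then a hard stop; comes back up by itself
- cup: empty white plastic mixing cup, 76 mm across the rim, 60 mm tall, standing loose on the pan. Origin at the centre of its underside
- jar: glass paint jar with black cap, 66 mm diameter, 75 mm tall, loose on the table to one side of the scale. Origin at the centre of its underside
- tin: lidded steel paint tin, 86 mm diameter, 100 mm tall, loose on the table on the other side of the scale. Origin at the centre of its underside
- scraper: paint scraper with round wooden handle and broad square steel blade, 200 mm long, 20 mm high, lying loose on the table in front of the scale. Origin at its middle, on the table; x along it towards the blade
Mind the look-alikes: they are no part of the job. Leave any red or yellow look-alike of the cup alone.

How it is judged:
By the outcome, as a careful person would: the job done as asked, in the order asked, and still so for the second after the job is handed in, with the robot touching nothing.
It also fails if it takes over 42 s, if anything falls off the work surface, if the arm or the gripper's body presses on something with over 40 N, if the wrist force passes 120 N, or if a joint passes its speed limit or range.

## Working session

There is one attempt and no reset: what is moved stays moved. The work goes in short steps, Python scripts to look and compute and a tool call to move; the robot and the scene stay as the last step left them, time stands still between calls to the robot, and variables do not carry over. Pictures are saved under pics/ and viewed, at most 10 in all, crops included, and the job is handed in when it is done.

Besides the shell and the picture viewer there is one more tool, called after ">>>" by a JSON object that holds its "api" and its "payload", one argument or row to a line. arm_command: Moves the arm, as the interface text tells. Its arguments: {"type":"object","properties":{"steps":{"type":"array","items":{"type":"object","properties":{"rot":{"type":"array","items":{"type":"number"}},"slide":{"type":"array","items":{"type":"number"}},"grip":{"type":"number"}}}},"newtons":{"type":"number"}},"required":["steps"]}

```bash
mkdir -p pics
python3 - <<'E'
from bench import sensors, eyes
import cv2,json,numpy as np
s=sensors.read_state(); print({k:np.round(s[k],3).tolist() for k in('time','ee_pos','eef_rot','ft_force','width')})
ims=[]
for c in('top','side'):
    p=eyes.camera(c); ims.append(p['pixels'])
    print(c,np.round(p['intrinsics'],1).tolist(),np.round(p['pose'],4).tolist())
    for n in('scale','wake_key_top','unit_key_top','print_key_top','tare_key_top','wake_key','cup','jar','tin','scraper'):
        print(n,[(np.round(d['bbox'],1).tolist(),round(d['conf'],2)) for d in eyes.look_for(n,p)[:3]])
    cv2.imwrite(f'pics/{c}0.png',cv2.resize(p['pixels'][:,:,::-1],(800,600),interpolation=cv2.INTER_CUBIC))
E
```

```text
{'time': 0.0, 'ee_pos': [0.15, -0.606, 0.222], 'eef_rot': [0.993, 0.121, -0.0, -0.001], 'ft_force': [-0.073, -0.367, -0.995], 'width': 0.087}
top [[413.5, 0.0, 258.1], [0.0, 413.5, 196.2], [0.0, 0.0, 1.0]] [[-0.1012, -0.975, 0.198, 0.4129], [-0.9949, 0.0982, -0.0247, 0.0494], [0.0047, -0.1994, -0.9799, 0.9886], [0.0, 0.0, 0.0, 1.0]]
scale [([180.8, 116.9, 312.9, 265.4], 0.65), ([141.7, 199.4, 176.4, 231.0], 0.48)]
wake_key_top []
unit_key_top [([243.5, 237.7, 249.6, 245.2], 0.64), ([286.0, 219.5, 302.4, 231.2], 0.19)]
print_key_top [([259.7, 229.8, 275.0, 237.3], 0.61), ([284.4, 218.2, 302.0, 232.1], 0.58), ([142.8, 198.0, 178.0, 233.5], 0.29)]
tare_key_top [([282.4, 219.9, 306.6, 233.3], 0.76)]
wake_key [([221.1, 239.1, 230.5, 251.4], 0.45)]
cup [([367.2, 101.0, 396.8, 137.2], 0.97), ([132.4, 137.1, 166.5, 169.3], 0.82), ([242.4, 132.9, 274.6, 169.6], 0.72)]
jar [([141.3, 198.2, 173.1, 232.2], 0.83)]
tin [([312.6, 135.4, 352.4, 176.9], 0.57), ([240.6, 132.5, 274.8, 169.3], 0.55), ([219.7, 238.9, 230.8, 251.1], 0.39)]
scraper [([213.6, 256.9, 301.4, 307.1], 0.93)]
side [[474.6, 0.0, 251.7], [0.0, 474.6, 194.8], [0.0, 0.0, 1.0]] [[0.9105, -0.2931, 0.2917, 0.2534], [-0.4136, -0.6411, 0.6465, -0.7469], [-0.0025, -0.7092, -0.705, 0.9437], [0.0, 0.0, 0.0, 1.0]]
scale [([192.4, 148.4, 332.7, 258.5], 0.74)]
wake_key_top [([201.6, 195.0, 209.0, 203.0], 0.37)]
unit_key_top [([208.6, 207.4, 216.7, 215.4], 0.54)]
print_key_top [([218.2, 217.7, 230.5, 227.9], 0.51)]
tare_key_top [([229.2, 231.1, 242.5, 247.4], 0.52)]
wake_key []
cup [([247.7, 267.8, 284.3, 308.3], 0.79), ([269.9, 165.8, 300.8, 202.4], 0.61), ([247.7, 130.4, 270.0, 162.1], 0.61)]
jar [([204.2, 142.5, 227.8, 175.7], 0.71)]
tin [([296.2, 220.2, 336.4, 273.4], 0.57)]
scraper [([156.6, 213.2, 212.2, 262.7], 0.59)]
```

View pics/top0.png

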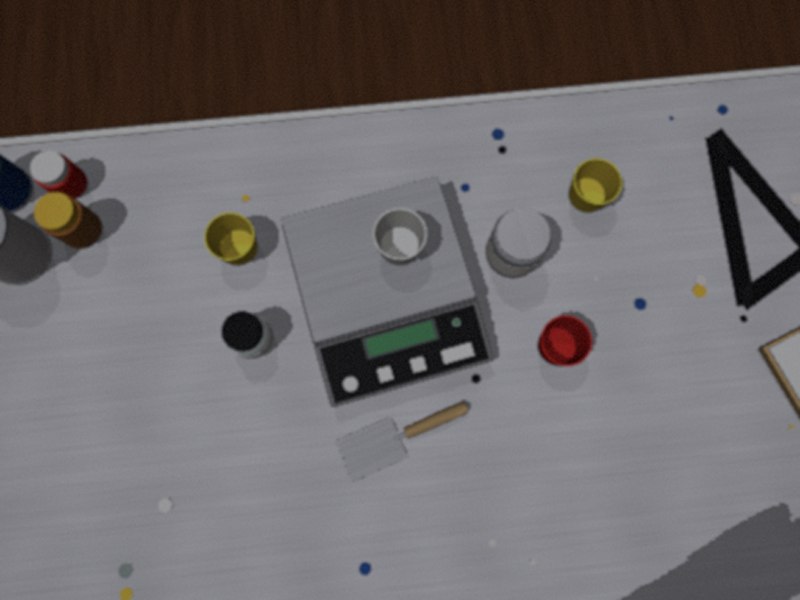

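View pics/side0.png

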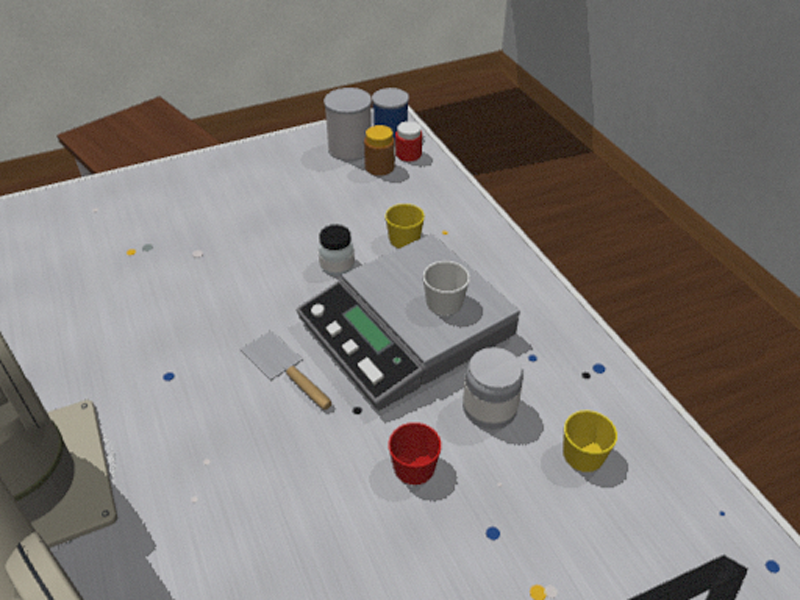

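The top picture (shown at 1.5625x) has the key row round (350,384), square unit (385,374), square print (418,364), bar (457,353), with the tin at (520,240) to the right. The white cup (400,237) stands on the pan. The yellow and red cups off the scale are the look-alikes. The side picture agrees: keys at (317,311), (333,328), (350,346), (370,370). Next I fit the scale pose from these blobs.

```bash
cat > h.py <<'E'
import numpy as np,cv2
from scipy.optimize import least_squares
from scipy.spatial.transform import Rotation as R
KEY={'wake':.088,'unit':.036,'print':-.014,'tare':-.074}
def proj(p,X):
    T=np.linalg.inv(p['pose']); c=X@T[:3,:3].T+T[:3,3]; u=c@p['intrinsics'].T; return u[:,:2]/u[:,2:]
def loc(v): # key top points, scale pose v=(x,y,yaw)
    L=np.array([[-.119,y,.053] for y in KEY.values()]); c,s=np.cos(v[2]),np.sin(v[2])
    return L@np.array([[c,s,0],[-s,c,0],[0,0,1]])+[v[0],v[1],0]
def blob(p,uv,r=9):
    g=cv2.cvtColor(p['pixels'],cv2.COLOR_RGB2GRAY).astype(float); u,v=np.round(uv).astype(int)
    w=g[v-r:v+r+1,u-r:u+r+1]; m=(w>(w.min()+w.max())/2).astype(np.uint8)
    n,l,st,ce=cv2.connectedComponentsWithStats(m); k=l[r,r]
    return ce[k]+[u-r,v-r],st[k].tolist()
E
python3 - <<'E'
from h import *
from bench import eyes
P=[eyes.camera('top'),eyes.camera('side')]
S=[[(350,384),(385,374),(418,364),(457,353)],[(317,310),(333,327),(350,346),(370,370)]]
Q=[]
for p,s,r in zip(P,S,(11,9)):
    q=[]
    for a in s:
        c,st=blob(p,np.array(a)/1.5625,r); q.append(c); print(np.round(c,1),st)
    Q.append(np.array(q))
f=lambda v:np.concatenate([(proj(p,loc(v))-q).ravel() for p,q in zip(P,Q)])
for sel in ([0],[1],[0,1]):
    r=least_squares(lambda v:np.concatenate([(proj(P[i],loc(v))-Q[i]).ravel() for i in sel]),[.5,.05,0.2])
    print(sel,np.round(r.x,4),np.degrees(r.x[2]),np.round(r.fun,1))
print(np.round(loc(r.x),4))
E
```

```text
[223.8 245.4] [6, 6, 10, 10, 80]
[245.9 238.9] [6, 6, 11, 11, 90]
[267.2 232.7] [5, 6, 11, 11, 88]
[292.3 225.5] [1, 4, 22, 14, 194]
[202.7 197.8] [5, 6, 8, 7, 46]
[213.  209.4] [5, 5, 9, 9, 51]
[223.3 221.2] [4, 5, 10, 9, 54]
[236.4 236.3] [1, 1, 16, 16, 134]
[0] [0.6302 0.0493 0.1828] 10.472306417253447 [-0.  -0.   0.   0.1 -0.   0.   0.1 -0.1]
[1] [0.6323 0.0486 0.1791] 10.26237755050095 [ 0.  -0.1 -0.1 -0.   0.   0.1  0.  -0. ]
[0, 1] [0.6311 0.049  0.1817] 10.413493465253401 [-0.  -0.5  0.  -0.4  0.  -0.3  0.1 -0.4 -0.5  0.1 -0.5  0.1 -0.4  0.2
 -0.4  0.1]
[[ 0.4982  0.114   0.053 ]
 [ 0.5076  0.0629  0.053 ]
 [ 0.5166  0.0137  0.053 ]
 [ 0.5275 -0.0453  0.053 ]]
```

>>> {"api": "arm_command", "payload": {
  "steps": [
    {"slide": [0.0375,0.032,0],"grip": 0},
    {"slide": [0.0375,0.032,0],"grip": 0},
    {"slide": [0.0375,0.032,0],"grip": 0},
    {"slide": [0.0375,0.032,0],"grip": 0},
    {"slide": [0.0375,0.032,0],"grip": 0},
    {"slide": [0.0375,0.032,0],"grip": 0},
    {"slide": [0.0375,0.032,0],"grip": 0},
    {"slide": [0.0375,0.032,0],"grip": 0}
  ],
  "newtons": 10
}}

```text
schema error: expected keys rot, slide, grip
```

```bash
cat >> h.py <<'E'
V=np.array([.6311,.049,.1817])
def goal(v=V): return R.from_euler('z',v[2])*R.from_euler('y',-12,degrees=True)*R.from_euler('x',180,degrees=True)
def report(v=V):
    from bench import sensors
    s=sensors.read_state(); q=R.from_quat(s['eef_rot'])
    print('t',round(s['time'],2),'tcp',np.round(s['ee_pos'],4),'rot left',np.round((goal(v)*q.inv()).as_rotvec(degrees=True),2),'F',np.round(s['ft_force'],2),'w',round(s['width'],4),'axis',np.round(q.as_matrix()[:,2],3))
    print('j',np.round(s['joint_positions'],2))
    for n,k in zip(KEY,loc(v)): print(n,'to go',np.round(k-s['ee_pos'],4))
    return s
E
python3 -c "
from h import *
report()"
```

```text
t 1.2 tcp [ 0.1497 -0.6068  0.2226] rot left [  2.53 -11.73  -3.43] F [-0.53  0.38 -0.2 ] w 0.0869 axis [-0. -0. -1.]
j [ 1.31  0.33 -0.06  1.46  0.02  1.35 -0.09]
wake to go [ 0.3485  0.7209 -0.1696]
unit to go [ 0.3579  0.6697 -0.1696]
print to go [ 0.3669  0.6206 -0.1696]
tare to go [ 0.3778  0.5615 -0.1696]
```

>>> {"api": "arm_command", "payload": {
  "steps": [
    {"rot": [0.3,-1.45,-0.43],"slide": [0.0375,0.032,0],"grip": 0},
    {"rot": [0.3,-1.45,-0.43],"slide": [0.0375,0.032,0],"grip": 0},
    {"rot": [0.3,-1.45,-0.43],"slide": [0.0375,0.032,0],"grip": 0},
    {"rot": [0.3,-1.45,-0.43],"slide": [0.0375,0.032,0],"grip": 0},
    {"rot": [0.3,-1.45,-0.43],"slide": [0.0375,0.032,0],"grip": 0},
    {"rot": [0.3,-1.45,-0.43],"slide": [0.0375,0.032,0],"grip": 0},
    {"rot": [0.3,-1.45,-0.43],"slide": [0.0375,0.032,0],"grip": 0},
    {"rot": [0.3,-1.45,-0.43],"slide": [0.0375,0.032,0],"grip": 0}
  ],
  "newtons": 10
}}

```text
time: 2.2
ee_pos: [0.4508, -0.3497, 0.2228]
eef_rot: [0.991, 0.09, 0.103, -0.008]
ft_force: [0.8, -0.1, 0.5]
width: 0.015
grip_force: 0.0
```

>>> {"api": "arm_command", "payload": {
  "steps": [
    {"rot": [0,0,0],"slide": [0.005,0.055,0],"grip": 0},
    {"rot": [0,0,0],"slide": [0.005,0.055,0],"grip": 0},
    {"rot": [0,0,0],"slide": [0.005,0.055,0],"grip": 0},
    {"rot": [0,0,0],"slide": [0.005,0.055,0],"grip": 0},
    {"rot": [0,0,0],"slide": [0.005,0.055,0],"grip": 0},
    {"rot": [0,0,0],"slide": [0.005,0.055,0],"grip": 0},
    {"rot": [0,0,0],"slide": [0.005,0.055,0],"grip": 0},
    {"rot": [0,0,0],"slide": [0,0,0],"grip": 0}
  ]
}}

```text
time: 3.2
ee_pos: [0.4847, 0.0386, 0.2232]
eef_rot: [0.99, 0.094, 0.103, -0.009]
ft_force: [-0.3, -2.1, 0.1]
width: 0.0006
grip_force: 0.0
```

```bash
python3 -c "
from h import *
from bench import eyes
report()
p=eyes.camera('wrist'); print(np.round(proj(p,loc(V)),1))
cv2.imwrite('pics/w1.png',p['pixels'][:,:,::-1])"
```

```text
t 3.2 tcp [0.4847 0.0386 0.2232] rot left [ 0.14 -0.07 -0.38] F [-0.31 -2.14  0.07] w 0.0006 axis [ 0.203  0.037 -0.978]
j [ 0.64 -0.13 -0.74  1.95 -0.11  1.08 -1.44]
wake to go [ 0.0134  0.0755 -0.1702]
unit to go [ 0.0228  0.0243 -0.1702]
print to go [ 0.0319 -0.0248 -0.1702]
tare to go [ 0.0427 -0.0839 -0.1702]
[[192.7 183.4]
 [236.4 183.8]
 [278.4 184.1]
 [328.7 184.4]]
```

View pics/w1.png

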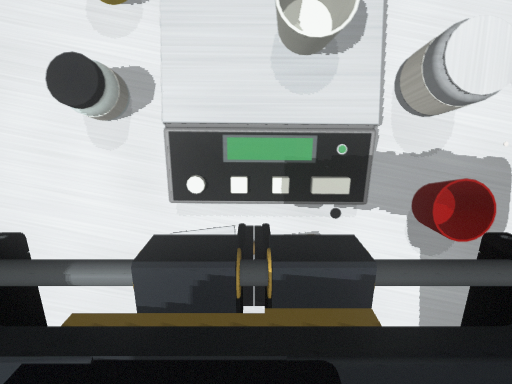

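```bash
python3 -c "
from h import *
from bench import eyes
p=eyes.camera('wrist'); uv=proj(p,loc(V))
q=[]
for a in uv:
    c,st=blob(p,a,20); q.append(c); print(np.round(c,1),st)
q=np.array(q)
r=least_squares(lambda v:(proj(p,loc(v))-q).ravel(),V); print(np.round(r.x,4),np.round(r.fun,1)); print(np.round(loc(r.x),4))
"
```

```text
[192.5 184. ] [14, 13, 18, 17, 248]
[235.9 184.3] [14, 13, 17, 17, 274]
[277.7 184.4] [14, 14, 17, 16, 261]
[327.7 184.5] [3, 13, 38, 16, 602]
[0.6303 0.0467 0.1819] [-0.5  0.1 -0.1 -0.1  0.1 -0.   0.5  0. ]
[[ 0.4974  0.1118  0.053 ]
 [ 0.5068  0.0606  0.053 ]
 [ 0.5158  0.0115  0.053 ]
 [ 0.5267 -0.0476  0.053 ]]
```

The wrist picture shows the four white keys at about (195,184), (238,185), (280,185) and (330,185). This matches the description: round, unit next to it, print, long tare. The fit agrees within 2 mm. I'll move to hover over the round key.

>>> {"api": "arm_command", "payload": {
  "steps": [
    {"rot": [0,0,-0.3],"slide": [0.001,0.015,-0.01],"grip": 0},
    {"rot": [0,0,0],"slide": [0.001,0.015,-0.02],"grip": 0},
    {"rot": [0,0,0],"slide": [0.001,0.015,-0.03],"grip": 0},
    {"rot": [0,0,0],"slide": [0.001,0.015,-0.03],"grip": 0},
    {"rot": [0,0,0],"slide": [0.001,0.013,-0.03],"grip": 0},
    {"rot": [0,0,0],"slide": [0.001,0,-0.02],"grip": 0},
    {"rot": [0,0,0],"slide": [0,0,0],"grip": 0},
    {"rot": [0,0,0],"slide": [0,0,0],"grip": 0}
  ]
}}

```text
time: 4.3
ee_pos: [0.4912, 0.1063, 0.0833]
eef_rot: [0.991, 0.087, 0.103, -0.008]
ft_force: [0.6, -0.2, 0.8]
width: 0.0005
grip_force: 0.0
```

```bash
python3 -c "
from h import *
from bench import eyes
v=np.array([.6307,.0478,.1818]); report(v)
p=eyes.camera('wrist'); print(np.round(proj(p,loc(v)),1))
for a in proj(p,loc(v)):
    if 15<a[1]<360:
        c,st=blob(p,a,25); print(np.round(c,1),st)
"
```

```text
t 4.3 tcp [0.4912 0.1063 0.0833] rot left [ 0.13 -0.1   0.41] F [ 0.6  -0.19  0.83] w 0.0005 axis [ 0.203  0.034 -0.979]
j [ 0.52  0.13 -0.88  2.08  0.19  0.78 -1.86]
wake to go [ 0.0065  0.0065 -0.0303]
unit to go [ 0.0159 -0.0446 -0.0303]
print to go [ 0.0249 -0.0938 -0.0303]
tare to go [ 0.0358 -0.1528 -0.0303]
[[245.8 219.7]
 [318.7 219.2]
 [388.7 218.7]
 [472.6 218.1]]
[246.7 215.5] [11, 8, 30, 27, 563]
[318.8 217.5] [11, 10, 29, 28, 756]
[388.2 217.5] [10, 10, 30, 28, 761]
[472.8 216.8] [0, 10, 51, 29, 1455]
```

>>> {"api": "arm_command", "payload": {
  "steps": [
    {"rot": [0,0,0.4],"slide": [0,0.0055,0],"grip": 0},
    {"rot": [0,0,0],"slide": [0.0012,0.0002,-0.006],"grip": 0},
    {"rot": [0,0,0],"slide": [0.0012,0.0002,-0.006],"grip": 0},
    {"rot": [0,0,0],"slide": [0.0012,0.0002,-0.006],"grip": 0},
    {"rot": [0,0,0],"slide": [0.0012,0.0002,-0.006],"grip": 0},
    {"rot": [0,0,0],"slide": [0.0004,0,-0.002],"grip": 0},
    {"rot": [0,0,0],"slide": [0,0,0],"grip": 0},
    {"rot": [0,0,0],"slide": [0,0,0],"grip": 0}
  ]
}}

```text
time: 5.35
ee_pos: [0.496, 0.1135, 0.0567]
eef_rot: [0.99, 0.091, 0.103, -0.009]
ft_force: [0.3, -0.1, 0.3]
width: 0.001
grip_force: 0.0
```

```bash
python3 -c "
from h import *
v=np.array([.6307,.0478,.1818]); report(v)
from bench import eyes
p=eyes.camera('wrist');cv2.imwrite('pics/w2.png',p['pixels'][100:300,130:400,::-1].repeat(2,0).repeat(2,1))"
```

```text
t 5.35 tcp [0.496  0.1135 0.0567] rot left [ 0.12 -0.12 -0.08] F [ 0.29 -0.13  0.3 ] w 0.001 axis [ 0.202  0.036 -0.979]
j [ 0.48  0.2  -0.86  2.09  0.28  0.73 -1.94]
wake to go [ 0.0018 -0.0006 -0.0037]
unit to go [ 0.0112 -0.0518 -0.0037]
print to go [ 0.0202 -0.101  -0.0037]
tare to go [ 0.0311 -0.16   -0.0037]
```

View pics/w2.png

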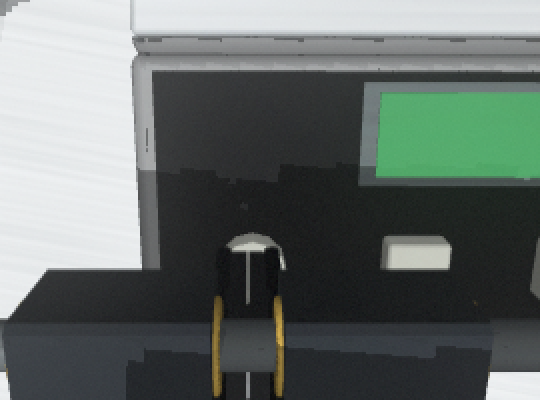

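The crop shows the shut fingertips right over the round key (crop pixel (250,245)), clear of the square one at (417,252). I'll creep down to contact.

>>> {"api": "arm_command", "payload": {
  "steps": [
    {"rot": [0,0,0],"slide": [0.0003,0,-0.001],"grip": 0},
    {"rot": [0,0,0],"slide": [0.0003,0,-0.001],"grip": 0},
    {"rot": [0,0,0],"slide": [0.0002,0,-0.001],"grip": 0},
    {"rot": [0,0,0],"slide": [0.0002,0,-0.001],"grip": 0},
    {"rot": [0,0,0],"slide": [0.0002,0,-0.001],"grip": 0},
    {"rot": [0,0,0],"slide": [0.0002,0,-0.0005],"grip": 0},
    {"rot": [0,0,0],"slide": [0,0,0],"grip": 0},
    {"rot": [0,0,0],"slide": [0,0,0],"grip": 0}
  ]
}}

```text
time: 6.4
ee_pos: [0.4972, 0.1135, 0.0511]
eef_rot: [0.99, 0.091, 0.103, -0.009]
ft_force: [-2.0, 0.1, 3.0]
width: 0.0005
grip_force: 2.0
```

>>> {"api": "arm_command", "payload": {
  "steps": [
    {"rot": [0,0,0],"slide": [0.0002,0,-0.0008],"grip": 0},
    {"rot": [0,0,0],"slide": [0.0002,0,-0.0008],"grip": 0},
    {"rot": [0,0,0],"slide": [0,0,0],"grip": 0},
    {"rot": [0,0,0],"slide": [0,0,0],"grip": 0},
    {"rot": [0,0,0],"slide": [0,0,0],"grip": 0},
    {"rot": [0,0,0],"slide": [0,0,0],"grip": 0},
    {"rot": [0,0,0],"slide": [0,0,0],"grip": 0},
    {"rot": [0,0,0],"slide": [0,0,0],"grip": 0}
  ]
}}

```text
time: 7.4
ee_pos: [0.4976, 0.1136, 0.0495]
eef_rot: [0.99, 0.091, 0.103, -0.009]
ft_force: [-3.5, 1.3, 5.3]
width: 0.0007
grip_force: 3.0
```

```bash
python3 -c "
from h import *
from bench import eyes
v=np.array([.6307,.0478,.1818]); report(v)
for i in range(4):
    eyes.camera('wrist'); from bench import sensors; print(np.round(sensors.read_state()['ft_force'],2))"
```

```text
t 7.4 tcp [0.4976 0.1136 0.0495] rot left [ 0.12 -0.14 -0.08] F [-3.52  1.31  5.35] w 0.0007 axis [ 0.202  0.036 -0.979]
j [ 0.47  0.22 -0.85  2.09  0.3   0.72 -1.95]
wake to go [ 0.0002 -0.0008  0.0035]
unit to go [ 0.0096 -0.0519  0.0035]
print to go [ 0.0186 -0.1011  0.0035]
tare to go [ 0.0294 -0.1601  0.0035]
[-3.02  0.29  4.98]
[-3.86  0.13  5.42]
[-3.6  -0.55  5.65]
[-3.8   0.96  5.21]
```

The wake key is about 3.7 mm down at 5.9 N, so it has registered. Releasing it and moving over the unit key.

>>> {"api": "arm_command", "payload": {
  "steps": [
    {"rot": [0,0,0],"slide": [-0.0008,-0.0002,0.004],"grip": 0},
    {"rot": [0,0,0],"slide": [-0.0016,-0.0003,0.008],"grip": 0},
    {"rot": [0,0,0],"slide": [-0.0021,-0.0004,0.01],"grip": 0},
    {"rot": [0.1,-0.1,0],"slide": [0.0022,-0.0128,0],"grip": 0},
    {"rot": [0,0,0],"slide": [0.0022,-0.0128,0],"grip": 0},
    {"rot": [0,0,0],"slide": [0.0022,-0.0128,0],"grip": 0},
    {"rot": [0,0,0],"slide": [0.0022,-0.0128,0],"grip": 0},
    {"rot": [0,0,0],"slide": [0,0,0],"grip": 0}
  ]
}}

```text
time: 8.6
ee_pos: [0.5022, 0.0602, 0.0715]
eef_rot: [0.99, 0.09, 0.104, -0.009]
ft_force: [-1.1, 0.5, 0.7]
width: 0.0007
grip_force: 0.0
```

```bash
python3 -c "
from h import *
from bench import eyes
v=np.array([.6307,.0478,.1818]); p=eyes.camera('wrist'); report(v)
print(np.round(proj(p,loc(v)),1))
for a in proj(p,loc(v)): print(np.round(blob(p,a,25)[0],1))
cv2.imwrite('pics/w3.png',p['pixels'][:,:,::-1])"
```

```text
t 8.65 tcp [0.5021 0.061  0.0715] rot left [ 0.02 -0.03 -0.02] F [0.31 0.35 0.76] w 0.0003 axis [ 0.204  0.037 -0.978]
j [ 0.6   0.16 -0.85  2.09  0.19  0.75 -1.74]
wake to go [-0.0043  0.0518 -0.0185]
unit to go [ 0.0051  0.0007 -0.0185]
print to go [ 0.0141 -0.0485 -0.0185]
tare to go [ 0.025  -0.1075 -0.0185]
[[175.1 226.1]
 [252.5 226.1]
 [326.8 226.1]
 [415.8 226.1]]
[176.1 223.9]
[251.8 227.7]
[326.5 222.1]
[416.  224.5]
```

View pics/w3.png

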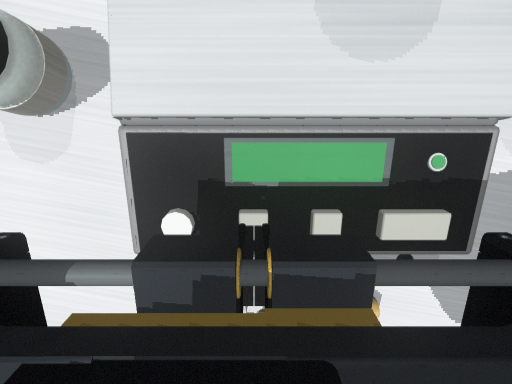

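The wrist picture shows the wake key back up at (177,223) and the fingertips over the unit key at (253,218). Print (326,222) and tare (413,225) are untouched. Pressing the unit key.

>>> {"api": "arm_command", "payload": {
  "steps": [
    {"rot": [0,0,0],"slide": [0.0016,0.0003,-0.005],"grip": 0},
    {"rot": [0,0,0],"slide": [0.0014,0.0002,-0.005],"grip": 0},
    {"rot": [0,0,0],"slide": [0.0012,0.0002,-0.005],"grip": 0},
    {"rot": [0,0,0],"slide": [0.0005,0.0001,-0.0025],"grip": 0},
    {"rot": [0,0,0],"slide": [0.0004,0,-0.002],"grip": 0},
    {"rot": [0,0,0],"slide": [0.0004,0,-0.0018],"grip": 0},
    {"rot": [0,0,0],"slide": [0.0002,0,-0.001],"grip": 0},
    {"rot": [0,0,0],"slide": [0,0,0],"grip": 0}
  ]
}}

```text
time: 9.65
ee_pos: [0.5074, 0.0625, 0.0492]
eef_rot: [0.99, 0.091, 0.104, -0.009]
ft_force: [-5.4, 2.2, 6.2]
width: 0.0004
grip_force: 3.2
```

```bash
python3 -c "
from h import *
from bench import eyes,sensors
v=np.array([.6307,.0478,.1818]); report(v)
for i in range(3):
    eyes.camera('wrist'); print(np.round(sensors.read_state()['ft_force'],2))"
```

```text
t 9.65 tcp [0.5074 0.0625 0.0492] rot left [ 0.02 -0.06 -0.1 ] F [-5.43  2.19  6.23] w 0.0004 axis [ 0.203  0.038 -0.978]
j [ 0.56  0.21 -0.82  2.09  0.26  0.71 -1.8 ]
wake to go [-0.0097  0.0503  0.0038]
unit to go [-0.0003 -0.0008  0.0038]
print to go [ 0.0088 -0.05    0.0038]
tare to go [ 0.0196 -0.109   0.0038]
[-5.87  2.    5.69]
[-5.51  1.48  5.08]
[-4.47  3.25  5.74]
```

The unit key is down about 3.9 mm at 6.5 N, so it has registered. Releasing it and passing high over the print key to tare.

>>> {"api": "arm_command", "payload": {
  "steps": [
    {"rot": [0,0,0],"slide": [-0.0008,-0.0002,0.004],"grip": 0},
    {"rot": [0,0,0],"slide": [-0.0021,-0.0004,0.01],"grip": 0},
    {"rot": [0,0,0],"slide": [-0.0025,-0.0005,0.012],"grip": 0},
    {"rot": [0,0,0],"slide": [0.0049,-0.0272,0],"grip": 0},
    {"rot": [0,0,0],"slide": [0.0049,-0.0272,0],"grip": 0},
    {"rot": [0,0,0],"slide": [0.0049,-0.0272,0],"grip": 0},
    {"rot": [0,0,0],"slide": [0.0049,-0.0272,0],"grip": 0},
    {"rot": [0,0,0],"slide": [0,0,0],"grip": 0}
  ]
}}

```text
time: 10.8
ee_pos: [0.5223, -0.0503, 0.076]
eef_rot: [0.991, 0.089, 0.104, -0.009]
ft_force: [0.1, 1.7, 0.3]
width: 0.0007
grip_force: 0.0
```

```bash
python3 -c "
from h import *
from bench import eyes
v=np.array([.6307,.0478,.1818])
eyes.camera('wrist'); p=eyes.camera('wrist'); report(v)
print(np.round(proj(p,loc(v)),1))
for a in proj(p,loc(v)): 
  if a[0]>30: print(np.round(blob(p,a,25)[0],1))
cv2.imwrite('pics/w4.png',p['pixels'][:,:,::-1])"
```

```text
t 10.9 tcp [ 0.522  -0.0477  0.0757] rot left [ 0.03  0.   -0.05] F [ 0.02  0.48 -0.28] w 0.0004 axis [ 0.204  0.037 -0.978]
j [ 0.77  0.19 -0.78  2.04  0.14  0.77 -1.46]
wake to go [-0.0242  0.1605 -0.0227]
unit to go [-0.0148  0.1094 -0.0227]
print to go [-0.0058  0.0602 -0.0227]
tare to go [ 0.0051  0.0012 -0.0227]
[[ 15.5 224.9]
 [ 91.4 224.9]
 [164.2 224.9]
 [251.5 224.8]]
[ 93.4 224.9]
[165.4 223. ]
[251.5 219. ]
```

View pics/w4.png

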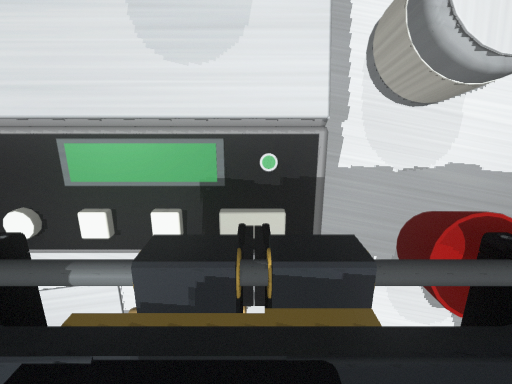

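The unit key is back up at (96,224), print (166,222) is up, and the fingertips are over the tare bar at (252,222). The red cup and tin are well clear. Pressing tare.

>>> {"api": "arm_command", "payload": {
  "steps": [
    {"rot": [0,0,0],"slide": [0.0014,0.0004,-0.006],"grip": 0},
    {"rot": [0,0,0],"slide": [0.0014,0.0003,-0.006],"grip": 0},
    {"rot": [0,0,0],"slide": [0.0012,0.0002,-0.006],"grip": 0},
    {"rot": [0,0,0],"slide": [0.0006,0.0001,-0.003],"grip": 0},
    {"rot": [0,0,0],"slide": [0.0004,0,-0.002],"grip": 0},
    {"rot": [0,0,0],"slide": [0.0004,0,-0.0018],"grip": 0},
    {"rot": [0,0,0],"slide": [0.0002,0,-0.0015],"grip": 0},
    {"rot": [0,0,0],"slide": [0,0,0],"grip": 0}
  ]
}}

```text
time: 11.9
ee_pos: [0.5273, -0.0463, 0.0489]
eef_rot: [0.99, 0.091, 0.104, -0.01]
ft_force: [-5.3, 3.0, 6.3]
width: 0.0006
grip_force: 3.3
```

```bash
python3 -c "
from h import *
from bench import eyes,sensors
v=np.array([.6307,.0478,.1818]); report(v)
for i in range(3):
    eyes.camera('wrist'); print(np.round(sensors.read_state()['ft_force'],2))"
```

```text
t 11.9 tcp [ 0.5273 -0.0463  0.0489] rot left [ 0.01 -0.05 -0.1 ] F [-5.31  3.05  6.31] w 0.0006 axis [ 0.203  0.038 -0.978]
j [ 0.73  0.25 -0.75  2.04  0.2   0.72 -1.52]
wake to go [-0.0296  0.1591  0.0041]
unit to go [-0.0202  0.108   0.0041]
print to go [-0.0111  0.0588  0.0041]
tare to go [-0.0003 -0.0002  0.0041]
[-4.51  3.74  5.5 ]
[-4.59  3.81  5.9 ]
[-4.61  2.7   6.22]
```

The tare key is down about 4.2 mm at 6.7 N. Releasing it and withdrawing up and away, back towards the robot and clear of the scale.

>>> {"api": "arm_command", "payload": {
  "steps": [
    {"rot": [0,0,0],"slide": [-0.0008,-0.0002,0.004],"grip": 0},
    {"rot": [0,0,0],"slide": [-0.0021,-0.0004,0.01],"grip": 0},
    {"rot": [0,0,0],"slide": [-0.0042,-0.0008,0.02],"grip": 0},
    {"rot": [0,0,0],"slide": [-0.006,-0.001,0.03],"grip": 0},
    {"rot": [0,0,0],"slide": [-0.006,-0.001,0.03],"grip": 0},
    {"rot": [0,0,0],"slide": [-0.006,-0.005,0.03],"grip": 0},
    {"rot": [0,0,0],"slide": [-0.006,-0.02,0.03],"grip": 0},
    {"rot": [0,0,0],"slide": [-0.005,-0.04,0.02],"grip": 0}
  ]
}}

```text
time: 13.05
ee_pos: [0.4918, -0.1149, 0.2255]
eef_rot: [0.99, 0.092, 0.105, -0.008]
ft_force: [0.3, -0.1, -0.9]
width: 0.0001
grip_force: 0.0
```

>>> {"api": "arm_command", "payload": {
  "steps": [
    {"rot": [0,0,0],"slide": [-0.005,-0.04,0],"grip": 0},
    {"rot": [0,0,0],"slide": [-0.005,-0.04,0],"grip": 0},
    {"rot": [0,0,0],"slide": [-0.005,-0.04,0],"grip": 0},
    {"rot": [0,0,0],"slide": [-0.005,-0.04,0],"grip": 0},
    {"rot": [0,0,0],"slide": [-0.005,-0.03,0],"grip": 0},
    {"rot": [0,0,0],"slide": [0,-0.02,0],"grip": 0},
    {"rot": [0,0,0],"slide": [0,0,0],"grip": 0},
    {"rot": [0,0,0],"slide": [0,0,0],"grip": 0}
  ]
}}

```text
time: 14.05
ee_pos: [0.467, -0.3237, 0.2231]
eef_rot: [0.99, 0.092, 0.104, -0.01]
ft_force: [0.2, 0.2, 0.0]
width: 0.0002
grip_force: 0.0
```

```bash
python3 -c "
from h import *
from bench import eyes
report()
p=eyes.camera('top'); cv2.imwrite('pics/top1.png',cv2.resize(p['pixels'][:,:,::-1],(800,600),interpolation=cv2.INTER_CUBIC))"
```

```text
t 14.05 tcp [ 0.467  -0.3237  0.2231] rot left [ 0.   -0.02 -0.18] F [0.2  0.24 0.02] w 0.0002 axis [ 0.204  0.038 -0.978]
j [ 1.1   0.14 -0.53  1.72 -0.08  1.15 -0.77]
wake to go [ 0.0312  0.4377 -0.1701]
unit to go [ 0.0406  0.3866 -0.1701]
print to go [ 0.0496  0.3374 -0.1701]
tare to go [ 0.0604  0.2784 -0.1701]
```

View pics/top1.png

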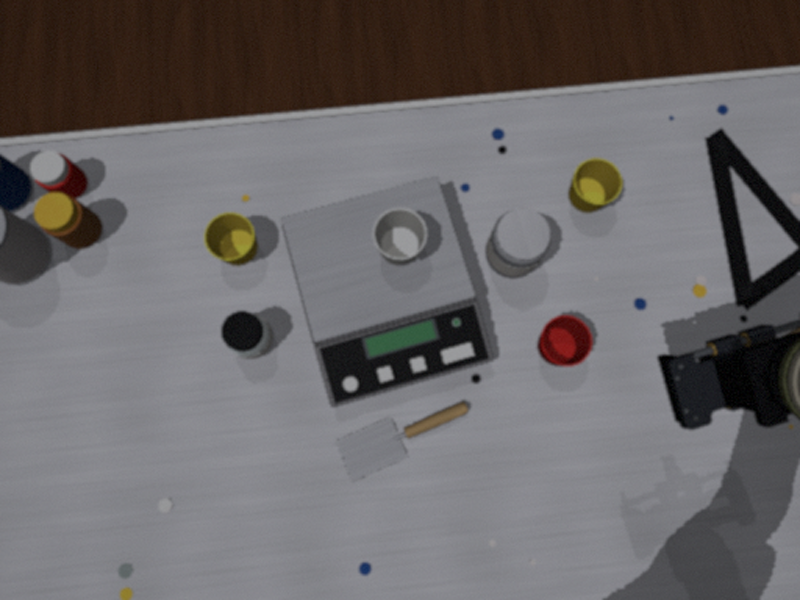

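The top picture shows everything as it lay before: cup (400,237), jar (243,333), tin (520,240), scraper (405,440), and all four keys up. The gripper is clear at (730,380). Handing in.

```bash
python3 -c "
from bench import order
print(order.close_job())"
```

```text
the job is handed in; nothing more can be done
None
```

I pressed the wake, unit and tare keys in that order, each about 4 mm down at 6 to 7 N and released before the next. The print key was left unpressed, the cup and other things are where they lay, the arm is clear of the scale, and the job was handed in at about 14 s.

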